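# Lay out the drawer-repair kit

## Robot

A 7-joint arm with a two-finger parallel gripper is mounted at the origin on the work surface. World frame = base frame: x ahead of the robot, y to its left, z up, the work surface at z = 0. Lengths are in m, angles in rad, forces in N, time in s.
With the tool pointing down it reaches from about 0.4 to 0.85 m from the base axis. Payload 4.5 kg.
Tool frame: the origin (TCP) lies between the finger pads; the fingertips stand 19 mm ahead of it and the grasp point (between the pads) is the TCP (r.tips_ahead is the distance from the TCP to the fingertips, in m); z points along the fingers, y is the line along which they close (so a half turn about z gives the same grasp; the last joint's range is limited). The gripper opens to 88 mm and grips with 3 to 60 N. Pads are 18 mm wide; open, the fingers measure 123 mm over their backs; the gripper's body (75 mm by 187 mm) begins 45 mm behind the grasp point.
Start: joints at [1.214, 0.689, -0.195, 1.565, 0.157, 0.902, -0.215], TCP at [0.238, -0.578, 0.258] pointing down, gripper open.
Joint ranges: [-3.01, 3.01], [-0.46, 2.08], [-1.47, 1.51], [0.13, 2.56], [-1, 4.14], [0.04, 2.09], [-2.66, 2.66]. Speed limits (rad/s): [2.57, 2.57, 3.14, 3.14, 3.14, 3.14, 3.14].

## Interface

Orientations are given as a unit quaternion [x, y, z, w].
In Python, from plant import r, cams, models gives the robot as it stands. The module is installed in compiled form; this text tells all that it offers.
- The arm moves only by the tool jog_arm, never from a script. Its arguments are lists of equal length, an entry for each row: "turn": the turn, a rotation vector about the tool's x, y, z in rad, a list of three; "translation": the shift along the tool's x, y, z in m, a list of three; "grip": the closure, from 0 (fully open) to 1 (shut). In form: {"turn": [[ax, ay, az], ...], "translation": [[tx, ty, tz], ...], "grip": [grip, ...]}. A call has 1 to 20 rows; each row is the pose to reach, as a shift and turn from the pose commanded when the call began, along the tool's axes at that moment; what a row does not reach only later rows make up. A row lasts 1/8 s, in which the tool goes at most 62.5 mm and 10.7 degrees, less where a joint would pass 70% of its speed; a pose out of reach is approached as far as the arm can. A call with a gripper value outside its range is refused whole. The fingers move at their own pace and stop on an object; "force" is the grip in N (left out, the last holds). Time passes only in rows, so rows that repeat a pose let the fingers close. It gives the time, the measured TCP pose, the force, the opening and the grip force at its end, in the units of the state.
- r.get_state(): the state, without advancing time (a new reading comes with each control period).
- cams.snapshot(name): name is "side" or "top" or "wrist"; returns the picture (384x512x3 uint8, red, green, blue); there is no depth.
- cams.camera_params(name): a dict with "fx", "fy", "cx", "cy" (pixels), "eye" and "orientation" of the camera in the world. Camera axes: x right, y up, looking along -z (the intrinsics and any distortion apply to the point x, -y, -z); pixel columns grow to the right and rows downward; lengths in m; the calibration is good to about 2 mm. A picture is of the moment at which its call begins: read the wrist's pose just before it. camera_params takes no time and is no camera call; for the wrist camera it gives the pose at the moment of the call.
- r.finish_job(): hands the job in; it is judged then, once.
Trained networks look in the newest picture that a camera, given by its name, has taken for a name from the list of things; names that differ only in an ending like _2 or _b are one class to them, and where a whole thing is asked for, a point or a joint stands for the part that bears it (a point fixed in the world has none). Each returns a list of dicts, best first, with "p" (0 to 1); they miss things now and then, are a little off and sometimes report something else, mostly with a low value. They report only what shows in the picture. A call takes as long as a camera call. They do not tell look-alikes from the thing itself.
- models.find_in(camera, name): "position" ([x, y, z] in m, in world coordinates, good to about 4 mm: the middle of the surface that is visible of it).
- models.masks_of(camera, name): "pixels" (384x512 bool, what is visible of it).
- models.place_of(camera, name): "position" ([x, y, z] in m, in world coordinates, good to about 4 mm: a listed point, or the origin of a listed thing).
The state is a dict: "clock": time; "q": joint angles; "qd": joint speeds; "joint_torque": joint torques, N m; "tool_pos": TCP position; "eef_rot": TCP orientation; "contact_force": force on the tool from outside, world axes, zero at the start; "moment": the same for the moment, N m; "opening": opening from 0.0 (shut) to 1.0 (fully open); "finger_force": force on a finger pad.
Only numpy, scipy, OpenCV 4.12 (cv2) and the standard library are available. Lean on these libraries where they do the work, as an engineer would, in place of code of your own. Each camera call takes 0.05 s, during which the arm holds its last target. There are 200 camera calls.

## Task

Lay out the kit for the drawer repair: stand the glass jar upright on the middle of the concrete block's top, and stand the bigger chrome socket upright on the middle of the jar's lid. Lay the green spring clamp flat on the bench midway between the concrete block and the round steel dish, and set the flat round tin on the bench in front of the middle of the black level (on the robot's side of it), with 4 cm of clear bench between tin and level. Leave the level, the hammer, the screwdriver and the small socket where they lie.

Things in the scene. Friction and masses are not known exactly. Their poses are not given: they have to be found in the camera images.
- jar_mid (a point): Small clear glass jar of tacks with a flat brass-coloured screw-top lid, loose and upright, 0.12 to 0.26 kg. Body 48 mm in diameter, lid 50 mm in diameter and 14 mm high, 70 mm high in all; the lid's top is flat. This point is on its axis half-way up (35 mm above its foot); z is up along its axis.
- socket_mid (a point): The bigger chrome socket: a plain cylinder standing upright, loose, 28 mm in diameter (26 mm in its upper half), 40 mm high, flat ends, dark square drive hole in the top, 0.08 to 0.17 kg. This point is on its axis half-way up (20 mm above its foot); z is up along its axis.
- clamp_mid (a point): Green plastic spring clamp lying flat, loose, about 85 mm long, 52 mm wide over the handle ends, 22 mm thick. This point is at the middle of its hub, 11 mm above its underside; x runs along the clamp towards the black-padded jaws, y across it. The hub is a block 30 mm along x and 32 mm wide with flat sides facing +y and -y, meant to be gripped across y. It counts as the clamp's centre.
- tin_mid (a point): Flat round metal tin standing on its base, loose, 54 mm in diameter, 28 mm high, 0.09 to 0.19 kg. This point is on its axis half-way up (14 mm above its base).
- block_top (a point): Square grey concrete block, 90 x 90 x 45 mm high, fixed to the bench. This point is at the centre of its flat top face (45 mm above the bench); its axes run along the block's sides. The dish always stands squarely off one of its sides, 250 mm from it centre to centre along the block's +y or -y.
- dish: Round shallow steel parts dish with a few brass screws in it, 90 mm across the rim, 22 mm high, fixed to the bench. The origin is the centre of its underside.
- level: Black plastic spirit level, loose, standing on its lower edge, 230 mm long, 24 mm wide, 40 mm high, a white-framed green vial in the middle of its top. The origin is the centre of its underside; y runs along its length, -x points to its front, the side that faces the robot. Not to be moved.
- hammer: Tack hammer with a pale wooden handle and a steel head, lying on the bench along x (about 252 mm long, head 95 mm across, 20 mm high), loose, origin at mid-length. Bystander, not to be moved.
- screwdriver: Screwdriver lying on the bench, loose, roughly along its own x, origin at its middle. Bystander, not to be moved.
- small_socket_mid (a point): The smaller chrome socket, same shape as the bigger one but only 18 mm in diameter and 26 mm high, standing upright, loose. This point is on its axis half-way up. Bystander, not to be moved.
Things that resemble listed ones, but are neither listed nor needed, are in the scene too. Leave any red look-alike of the part that bears jar_mid alone. Of the things shaped like the part that bears clamp_mid, the green one is meant.

How it is judged:
At the end, for the whole second after the job is handed in: Jar upright on the block, within 12 mm of its middle; bigger socket upright on the lid, within 10 mm of the jar's axis; clamp flat, hub within 15 mm each way of midway between block and dish; tin on the bench before the level, within 15 mm of its middle, 25 to 55 mm clear of it; all at rest (horizontal distance between jar_mid and block_top below 0.012 m and z of jar_mid in the frame of block_top between 0.03 and 0.04 m and angle between jar_mid's own z axis and vertical below 0.1 rad and horizontal distance between socket_mid and jar_mid below 0.01 m and z of socket_mid in the frame of jar_mid between 0.05 and 0.06 m and angle between the z axis of socket_mid and the z axis of jar_mid, either way round below 0.1 rad and x of clamp_mid in the frame of block_top between -0.015 and 0.015 m and (y of clamp_mid in the frame of block_top between 0.11 and 0.14 m or y of clamp_mid in the frame of block_top between -0.14 and -0.11 m) and horizontal distance between clamp_mid and dish below 0.145 m and height (world z) of clamp_mid below 0.016 m and x of tin_mid in the frame of level between -0.094 and -0.064 m and y of tin_mid in the frame of level between -0.015 and 0.015 m and height (world z) of tin_mid below 0.018 m and linear speed of each of jar, socket, clamp, tin below 0.01 m/s); the robot touches nothing.
It fails at once if the level is moved by more than 20 mm (distance of level from where it was at the start of the episode above 0.02 m).
It fails at once if the hammer is moved by more than 20 mm (distance of hammer from where it was at the start of the episode above 0.02 m).
It fails at once if the screwdriver is moved by more than 20 mm (distance of screwdriver from where it was at the start of the episode above 0.02 m).
It fails at once if the small socket is moved by more than 20 mm (distance of small_socket_mid from where it was at the start of the episode above 0.02 m).
It also fails if it takes over 99 s, if anything falls off the work surface, if the arm or the gripper's body presses on something with over 40 N, if the wrist force passes 120 N, or if a joint passes its speed limit or range.

## Working session

There is one attempt and no reset: what is moved stays moved. The work goes in short steps, Python scripts to look and compute and a tool call to move; the robot and the scene stay as the last step left them, time stands still between calls to the robot, and variables do not carry over. Pictures are saved under pics/ and viewed, at most 14 in all, crops included, and the job is handed in when it is done.

Besides the shell and the picture viewer there is one more tool, called after "Request:" as name(argument=value, ...) on one line, values as JSON. jog_arm: Moves the arm, as the interface text tells. Its arguments: {"type":"object","properties":{"turn":{"type":"array"},"translation":{"type":"array"},"grip":{"type":"array"},"force":{"type":"number"}},"required":["turn","translation","grip"]}

```bash
mkdir -p pics; cat > h.py <<'E'
import numpy as np, cv2
from plant import r, cams, models
from scipy.spatial.transform import Rotation as R
def snap(n,f=None):
    p=cams.camera_params(n); im=cams.snapshot(n)
    if f: cv2.imwrite('pics/'+f,im[:,:,::-1])
    return im,p
def Rm(p):
    o=np.array(p['orientation']); return o if o.shape==(3,3) else R.from_quat(o).as_matrix()
def proj(p,X):
    c=Rm(p).T@(np.array(X)-p['eye']); return p['cx']+p['fx']*c[0]/-c[2], p['cy']-p['fy']*c[1]/-c[2]
def ray(p,u,v,z):
    d=Rm(p)@np.array([(u-p['cx'])/p['fx'],-(v-p['cy'])/p['fy'],-1]); e=np.array(p['eye'])
    return e+d*(z-e[2])/d[2]
def to_tool(W):  # world target -> tool shift
    s=r.get_state(); return R.from_quat(s['eef_rot']).inv().apply(np.array(W)-s['tool_pos'])
E
python3 - <<'E'
from h import *
for c in ('top','side'):
    im,p=snap(c,c+'0.png'); print(c,p)
    for n in ['jar_mid','socket_mid','clamp_mid','tin_mid','block_top','dish','level','hammer','screwdriver','small_socket_mid']:
        for d in models.place_of(c,n)[:4]:
            if d['p']>.2: print(n,round(d['p'],2),np.round(d['position'],3),np.round(proj(p,d['position'])))
s=r.get_state(); print(s['clock'],R.from_quat(s['eef_rot']).as_matrix().round(3))
E
```

```text
top {'fx': 349.7584873812643, 'fy': 349.7584873812643, 'cx': 260.9439928316432, 'cy': 189.31368376370665, 'eye': array([ 0.42845714, -0.00817815,  1.06564185]), 'orientation': array([ 0.02913667, -0.04920324, -0.69974492,  0.71210051])}
jar_mid 0.74 [ 0.485 -0.478 -0.001] [403. 212.]
jar_mid 0.66 [0.443 0.304 0.031] [144. 221.]
jar_mid 0.62 [0.432 0.201 0.036] [179. 226.]
socket_mid 0.58 [0.424 0.05  0.017] [231. 230.]
clamp_mid 0.73 [ 0.448 -0.373  0.01 ] [371. 224.]
clamp_mid 0.51 [ 0.409 -0.252  0.012] [332. 236.]
tin_mid 0.6 [ 0.426 -0.12   0.014] [288. 230.]
block_top 0.69 [ 0.594 -0.29   0.043] [346. 174.]
dish 0.8 [ 0.642 -0.045 -0.004] [264. 159.]
level 0.94 [ 0.643  0.176 -0.002] [192. 157.]
hammer 0.69 [ 0.524  0.421 -0.002] [110. 194.]
screwdriver 0.75 [ 0.484 -0.477 -0.004] [402. 213.]
small_socket_mid 0.58 [0.535 0.048 0.012] [233. 192.]
side {'fx': 412.55220747976875, 'fy': 412.55220747976875, 'cx': 248.69845768139106, 'cy': 185.40269099157328, 'eye': array([-0.08113477,  0.69765624,  0.70654997]), 'orientation': array([-0.15169038,  0.43918266,  0.82871937, -0.31198209])}
jar_mid 0.76 [0.431 0.205 0.029] [213. 251.]
jar_mid 0.64 [0.439 0.306 0.036] [178. 271.]
socket_mid 0.63 [0.424 0.053 0.017] [257. 225.]
clamp_mid 0.77 [ 0.449 -0.374  0.012] [334. 161.]
clamp_mid 0.68 [ 0.409 -0.253  0.012] [324. 180.]
tin_mid 0.55 [ 0.428 -0.115  0.013] [293. 197.]
block_top 0.84 [ 0.592 -0.286  0.049] [283. 146.]
block_top 0.48 [ 0.64  -0.037  0.002] [220. 184.]
level 0.83 [ 0.643  0.179 -0.   ] [164. 217.]
hammer 0.69 [0.422 0.052 0.022] [257. 224.]
hammer 0.62 [0.526 0.424 0.   ] [111. 293.]
screwdriver 0.72 [ 0.48  -0.478 -0.   ] [341. 149.]
small_socket_mid 0.6 [0.533 0.05  0.014] [226. 208.]
small_socket_mid 0.34 [ 0.592 -0.284  0.046] [283. 147.]
1.1 [[ 0.925  0.381  0.   ]
 [ 0.381 -0.925 -0.   ]
 [ 0.     0.    -1.   ]]
```

```bash
python3 - <<'E'
import cv2
for c in('top','side'):
    im=cv2.imread(f'pics/{c}0.png'); im=im[130:280,80:430] if c=='top' else im[120:320,80:370]
    im=cv2.resize(im,(800,int(800*im.shape[0]/im.shape[1])),interpolation=cv2.INTER_CUBIC); cv2.imwrite(f'pics/{c}0c.png',im)
E
```

```text
(no output)
```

View pics/top0c.png

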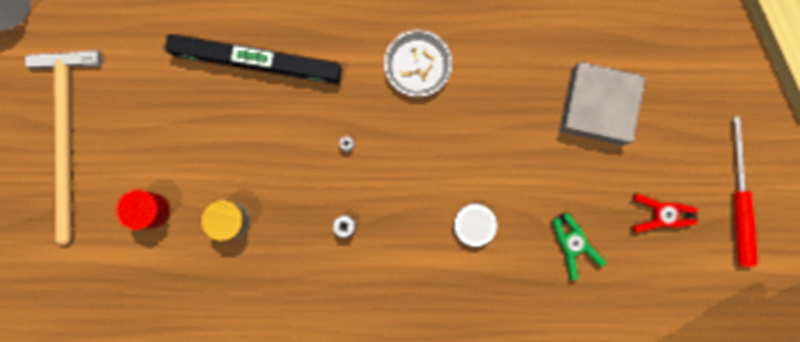

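View pics/side0c.png

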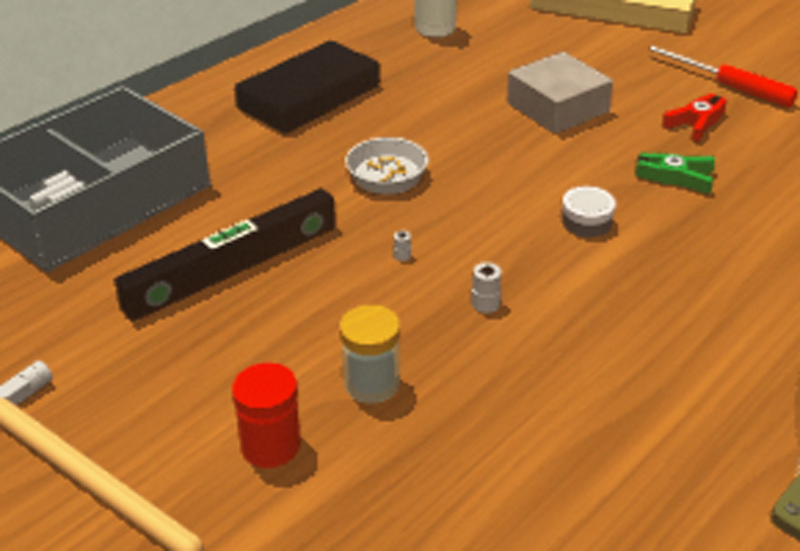

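The targets: the clear jar with the brass lid is at top pixel (179,226), and the red decoy is at (144,221). The green clamp is at (332,236), and the red one is at (371,224). The bigger socket is at (231,230), and the smaller one is at (233,192). The tin is at (288,230). Next I'll get the orientations from the masks.

```bash
python3 - <<'E'
from h import *
im,p=snap('top')
for n,z in (('level',.04),('block_top',.045),('clamp_mid',.022)):
    for d in models.masks_of('top',n)[:2]:
        v,u=np.nonzero(d['pixels']); 
        P=np.array([ray(p,a,b,z)[:2] for a,b in zip(u,v)]).astype(np.float32)*1000
        print(n,round(d['p'],2),len(u),cv2.minAreaRect(P),P.mean(0), np.round(np.median(im[v,u],axis=0)))
        if n=='level':
            P-=P.mean(0);w,V=np.linalg.eigh(P.T@P);print(V[:,1])
E
```

```text
level 0.62 812 ((639.0154418945312, 175.4263916015625), (230.90211486816406, 34.09714889526367), 81.62469482421875) [639.03064 174.54295] [46. 44. 44.]
[0.15018728 0.9886576 ]
block_top 0.85 975 ((587.7430419921875, -279.23504638671875), (95.97124481201172, 93.04464721679688), 78.50135803222656) [ 587.1821  -278.87918] [186. 172. 161.]
block_top 0.25 338 ((472.1055603027344, -461.154541015625), (176.56849670410156, 27.177406311035156), 1.2697381973266602) [ 442.95743 -461.18832] [232.  14.   0.]
clamp_mid 0.7 234 ((451.1255187988281, -367.4518127441406), (44.766319274902344, 81.2862777709961), 0.9725770950317383) [ 448.55893 -367.80408] [228.  28.  11.]
clamp_mid 0.61 251 ((408.2506103515625, -250.88082885742188), (78.6951675415039, 47.763999938964844), 20.39202880859375) [ 407.53397 -246.02646] [ 47. 160.  71.]
```

Request:
jog_arm(turn=[[0,0,0.391],[0,0,0.391],[0,0,0.391],[0,0,0.391],[0,0,0.391],[0,0,0.391],[0,0,0.391],[0,0,0.391],[0,0,0.391]], translation=[[0.266,-0.236,0.0],[0.266,-0.236,0.0],[0.266,-0.236,0.0],[0.266,-0.236,0.0],[0.266,-0.236,0.0],[0.266,-0.236,0.0],[0.266,-0.236,0.0],[0.266,-0.236,0.0],[0.266,-0.236,0.0]], grip=[0,0,0,0,0,0,0,0,0])

```text
clock: 2.42
tool_pos: [0.3934, -0.2599, 0.2577]
eef_rot: [1.0, -0.002, -0.0, 0.0]
contact_force: [-1.0, -0.3, 0.9]
opening: 0.999
finger_force: 0.0
```

```bash
python3 - <<'E'
from h import *
im,p=snap('wrist','w1.png'); print(p['eye'],np.round(Rm(p),2))
for n in('clamp_mid','tin_mid'):
  for d in models.place_of('wrist',n)[:2]:
    print(n,round(d['p'],2),np.round(d['position'],4),np.round(proj(p,d['position'])),np.round(to_tool(d['position']),4))
for d in models.masks_of('wrist','clamp_mid')[:1]:
    v,u=np.nonzero(d['pixels']); P=np.array([ray(p,a,b,.02)[:2] for a,b in zip(u,v)]).astype(np.float32)*1000
    print(cv2.minAreaRect(P))
E
```

```text
[ 0.466564   -0.26020277  0.38494078] [[-0.    0.96  0.29]
 [-1.   -0.    0.  ]
 [ 0.   -0.29  0.96]]
clamp_mid 0.98 [ 0.4104 -0.2489  0.0112] [245. 152.] [ 0.0169 -0.0108  0.2465]
clamp_mid 0.88 [ 0.4476 -0.3744  0.0089] [353. 119.] [0.0544 0.1146 0.2488]
((447.3379821777344, -370.42303466796875), (84.29769897460938, 49.3616828918457), 88.08827209472656)
```

View pics/w1.png

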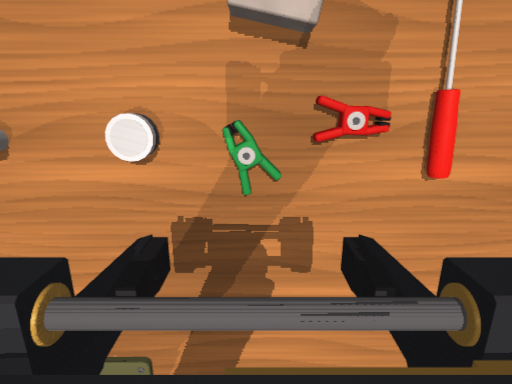

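Wrist picture: the green clamp's hub is at (246,155), with its jaws up-left at (234,128). It is the right one. The red clamp at (355,120) stays. The clamp's yaw is about 25°.

Request:
jog_arm(turn=[[0,0,-0.436],[0,0,-0.436],[0,0,-0.436],[0,0,-0.436],[0,0,-0.436],[0,0,-0.436],[0,0,-0.436],[0,0,-0.436],[0,0,-0.436],[0,0,-0.436],[0,0,-0.436],[0,0,-0.436],[0,0,-0.436]], translation=[[0.017,-0.0105,0.06],[0.017,-0.0105,0.12],[0.017,-0.0105,0.16],[0.017,-0.0105,0.2],[0.017,-0.0105,0.22],[0.017,-0.0105,0.235],[0.017,-0.0105,0.235],[0.017,-0.0105,0.235],[0.017,-0.0105,0.235],[0.017,-0.0105,0.235],[0.017,-0.0105,0.235],[0.017,-0.0105,0.235],[0.017,-0.0105,0.235]], grip=[0,0,0,0,0,0,0,0,1,1,1,1,1], force=20)

```text
clock: 4.25
tool_pos: [0.4112, -0.2479, 0.0228]
eef_rot: [0.976, 0.216, 0.0, 0.0]
contact_force: [-0.1, -0.1, -0.3]
opening: 0.455
finger_force: 0.0
```

Request:
jog_arm(turn=[[0,0,0],[0,0,0],[0,0,0],[0,0,0],[0,0,0],[0,0,0],[0,0,0],[0,0,0],[0,0,0],[0,0,0],[0,0,0],[0,0,0],[0,0,0],[0,0,0],[0,0,0]], translation=[[0,0,0],[0,0,0],[0,0,0],[0,0,0],[0,0,-0.03],[0,0,-0.08],[0.04,0.002,-0.1],[0.09,0.005,-0.1],[0.14,0.008,-0.1],[0.19,0.01,-0.1],[0.222,0.0115,-0.1],[0.222,0.0115,-0.1],[0.222,0.0115,-0.1],[0.222,0.0115,-0.1],[0.222,0.0115,-0.1]], grip=[1,1,1,1,1,1,1,1,1,1,1,1,1,1,1])

```text
clock: 6.12
tool_pos: [0.6164, -0.1654, 0.1228]
eef_rot: [0.976, 0.216, -0.0, 0.0]
contact_force: [-0.7, 0.6, -0.7]
opening: 0.366
finger_force: 21.3
```

```bash
python3 - <<'E'
from h import *
for c in('wrist','top','side'):
  im,p=snap(c,'b_'+c+'.png')
  for n in('block_top','dish','clamp_mid'):
    for d in models.place_of(c,n)[:2]:
      print(c,n,round(d['p'],2),np.round(d['position'],4),np.round(proj(p,d['position'])))
E
```

```text
wrist dish 0.77 [ 0.6458 -0.038  -0.0021] [119.  92.]
wrist clamp_mid 0.63 [ 0.6165 -0.1665  0.1116] [257. 260.]
top dish 0.72 [ 0.6444 -0.0462 -0.0023] [264. 158.]
top dish 0.36 [0.4211 0.0493 0.015 ] [231. 230.]
side block_top 0.69 [ 0.5909 -0.2854  0.0481] [284. 146.]
side clamp_mid 0.61 [ 0.4495 -0.3753  0.0109] [334. 161.]
side clamp_mid 0.57 [ 0.6125 -0.1674  0.1088] [256. 140.]
```

View pics/b_wrist.png

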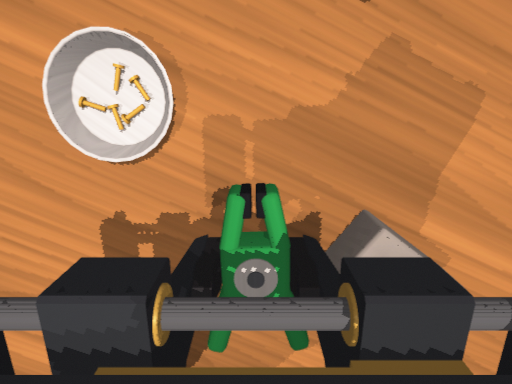

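The clamp's held squarely by the hub, with the dish at (108,95) and the block's corner at (370,230). I'll lower it, release, and go above the tin.

Request:
jog_arm(turn=[[0,0,0],[0,0,0],[0,0,0],[0,0,0],[0,0,0],[0,0,0],[0,0,0],[0,0,0],[0,0,0],[0,0,0],[0,0,0],[0,0,0.1],[0,0,0.25],[0,0,0.4],[0,0,0.55],[0,0,0.586],[0,0,0.586],[0,0,0.586],[0,0,0.586]], translation=[[0,0,0.04],[0,0,0.075],[0,0,0.092],[0,0,0.0995],[0,0,0.0995],[0,0,0.0995],[0,0,0.0995],[0,0,0.0995],[0,0,0.0995],[0,0,0.07],[0,0,0.02],[-0.03,-0.025,-0.03],[-0.07,-0.055,-0.07],[-0.11,-0.09,-0.08],[-0.15,-0.123,-0.08],[-0.1514,-0.1237,-0.08],[-0.1514,-0.1237,-0.08],[-0.1514,-0.1237,-0.08],[-0.1514,-0.1237,-0.08]], grip=[1,1,1,1,1,0,0,0,0,0,0,0,0,0,0,0,0,0,0])

```text
clock: 9.1
tool_pos: [0.4289, -0.1166, 0.2025]
eef_rot: [0.997, -0.075, 0.0, 0.0]
contact_force: [-1.0, 0.1, -0.0]
opening: 1.003
finger_force: 0.0
```

```bash
python3 - <<'E'
from h import *
im,p=snap('wrist','t.png')
s=r.get_state();print(s['tool_pos'],s['opening'])
for n in('tin_mid','clamp_mid','block_top','socket_mid'):
    for d in models.place_of('wrist',n)[:2]:
      print(n,round(d['p'],2),np.round(d['position'],4),np.round(proj(p,d['position'])),np.round(to_tool(d['position']),4))
im,p=snap('top')
for d in models.place_of('top','clamp_mid')[:2]: print(d)
E
```

```text
[ 0.42861153 -0.1165668   0.20251805] 1.0017699293941529
tin_mid 0.63 [ 0.4259 -0.1223  0.0126] [261. 179.] [-0.0016  0.0061  0.1899]
clamp_mid 0.7 [ 0.4478 -0.3703  0.0094] [506. 120.] [0.0573 0.248  0.1932]
socket_mid 0.82 [0.4185 0.0554 0.0167] [ 94. 211.] [-0.035  -0.1685  0.1859]
{'position': [0.6136, -0.1682, 0.0125], 'p': 0.53}
```

Request:
jog_arm(turn=[[0,0,0],[0,0,0],[0,0,0],[0,0,0],[0,0,0],[0,0,0],[0,0,0],[0,0,0],[0,0,0],[0,0,0],[0,0,0],[0,0,0],[0,0,0],[0,0,0],[0,0,0],[0,0,0]], translation=[[-0.001,0.004,0.05],[-0.001,0.004,0.1],[-0.001,0.004,0.14],[-0.001,0.004,0.165],[-0.001,0.004,0.18],[-0.001,0.004,0.18],[-0.001,0.004,0.18],[-0.001,0.004,0.18],[-0.001,0.004,0.18],[-0.001,0.004,0.18],[-0.001,0.004,0.18],[-0.001,0.004,0.18],[-0.001,0.004,0.18],[-0.001,0.004,0.15],[-0.001,0.004,0.1],[-0.001,0.004,0.08]], grip=[0,0,0,0,0,0,1,1,1,1,1,1,1,1,1,1])

```text
clock: 11.45
tool_pos: [0.4258, -0.1201, 0.1239]
eef_rot: [0.997, -0.075, -0.0, 0.0]
contact_force: [0.3, -0.5, -2.3]
opening: 0.604
finger_force: 20.0
```

Request:
jog_arm(turn=[[0,0,0],[0,0,0],[0,0,0],[0,0,0],[0,0,0],[0,0,0],[0,0,0],[0,0,0],[0,0,0],[0,0,0],[0,0,0]], translation=[[0.01,-0.04,0],[0.025,-0.09,0],[0.04,-0.14,0],[0.055,-0.19,0],[0.07,-0.24,0],[0.085,-0.29,0],[0.09,-0.3266,0],[0.09,-0.3266,0],[0.09,-0.3266,0],[0.09,-0.3266,0],[0.09,-0.3266,0]], grip=[1,1,1,1,1,1,1,1,1,1,1])

```text
clock: 12.82
tool_pos: [0.564, 0.1879, 0.1226]
eef_rot: [0.997, -0.076, -0.0, 0.0]
contact_force: [0.3, 0.3, -0.3]
opening: 0.604
finger_force: 20.0
```

```bash
python3 - <<'E'
from h import *
print(r.get_state()['tool_pos'])
for c in('wrist','side'):
  im,p=snap(c,'l_'+c+'.png')
  for n in('level','tin_mid'):
    for d in models.place_of(c,n)[:1]:
      print(c,n,round(d['p'],2),np.round(d['position'],4),np.round(proj(p,d['position'])))
E
```

```text
[0.56396798 0.18788037 0.12263524]
wrist level 0.92 [ 0.6454  0.1782 -0.0008] [251.  90.]
wrist tin_mid 0.89 [0.5534 0.1864 0.1048] [260. 271.]
side level 0.64 [0.6436 0.1772 0.0024] [164. 216.]
side tin_mid 0.56 [0.4234 0.0498 0.0197] [257. 224.]
```

View pics/l_wrist.png

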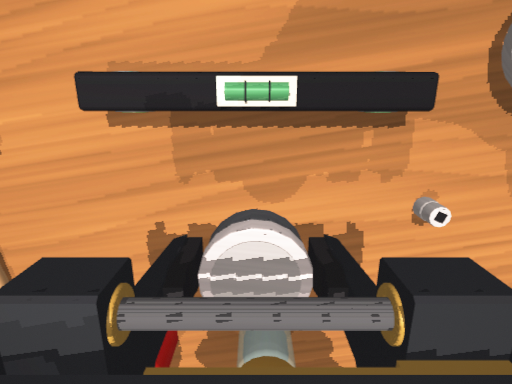

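The level's vial is at (257,91), and the tin is centred on it at (256,270). I'll lower it, release, and go above the jar.

Request:
jog_arm(turn=[[0,0,0],[0,0,0],[0,0,0],[0,0,0],[0,0,0],[0,0,0],[0,0,0],[0,0,0],[0,0,0],[0,0,0],[0,0,0],[0,0,0],[0,0,0],[0,0,0.15],[0,0,0.3],[0,0,0.45],[0,0,0.6],[0,0,0.6],[0,0,0.6],[0,0,0.6]], translation=[[0,0,0.04],[0,0,0.075],[0,0,0.093],[0,0,0.1],[0,0,0.1],[0,0,0.1],[0,0,0.1],[0,0,0.1],[0,0,0.1],[0,0,0.07],[0,0,0.02],[0,0,-0.03],[0,0,-0.08],[-0.03,0.002,-0.1],[-0.07,0.004,-0.1],[-0.11,0.006,-0.1],[-0.135,0.006,-0.1],[-0.135,0.006,-0.1],[-0.135,0.006,-0.1],[-0.135,0.006,-0.1]], grip=[1,1,1,1,1,0,0,0,0,0,0,0,0,0,0,0,0,0,0,0])

```text
clock: 15.62
tool_pos: [0.4311, 0.2032, 0.2227]
eef_rot: [0.93, -0.366, 0.0, -0.0]
contact_force: [0.2, 0.6, 0.3]
opening: 1.002
finger_force: 0.0
```

```bash
python3 - <<'E'
from h import *
s=r.get_state();print(s['tool_pos'],s['q'])
for c in ('wrist','side'):
  im,p=snap(c,'j_'+c+'.png')
  for n in('jar_mid','tin_mid'):
    for d in models.place_of(c,n)[:2]:
      print(c,n,round(d['p'],2),np.round(d['position'],4),np.round(proj(p,d['position'])),np.round(to_tool(d['position']),4))
  if c=='wrist':
    hsv=cv2.cvtColor(im,cv2.COLOR_RGB2HSV); m=cv2.inRange(hsv,(20,120,120),(30,255,255)); v,u=np.nonzero(m[:280]); 
    print(len(u),u.mean(),v.mean(),ray(p,u.mean(),v.mean(),.07) if len(u) else 0)
E
```

```text
[0.43106002 0.20322597 0.22265205] [-0.66268749  0.56558341  0.1960567   2.05353815 -0.20513347  0.53939215
 -2.64117518]
wrist jar_mid 0.88 [0.4428 0.3082 0.0368] [176. 235.] [-0.0629 -0.085   0.1858]
wrist tin_mid 0.79 [0.5525 0.1911 0.0132] [181.  78.] [ 0.0974 -0.0745  0.2094]
2057 258.4054448225571 182.89499270782693 [0.43091655 0.19857782 0.07      ]
side jar_mid 0.83 [0.4315 0.2045 0.0317] [213. 250.] [ 1.000e-04 -1.900e-03  1.909e-01]
side jar_mid 0.69 [0.4434 0.3081 0.0369] [176. 270.] [-0.0619 -0.0858  0.1857]
side tin_mid 0.56 [0.5564 0.191  0.0114] [182. 230.] [ 0.1008 -0.0772  0.2112]
```

View pics/j_wrist.png

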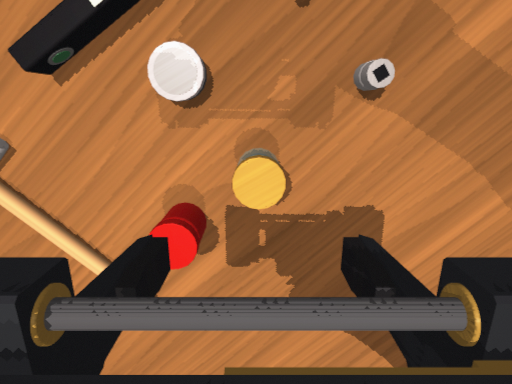

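Wrist picture: the brass lid is at (259,182), the red decoy at (180,235), the tin at (176,71), and the big socket at (378,74). Joint 7 is near its limit, so I'll turn back by 0.3 while descending.

Request:
jog_arm(turn=[[0,0,-0.15],[0,0,-0.3],[0,0,-0.3],[0,0,-0.3],[0,0,-0.3],[0,0,-0.3],[0,0,-0.3],[0,0,-0.3],[0,0,-0.3],[0,0,-0.3],[0,0,-0.3],[0,0,-0.3],[0,0,-0.3],[0,0,-0.3],[0,0,-0.3],[0,0,-0.3],[0,0,-0.3],[0,0,-0.3]], translation=[[0.0015,0.0015,0],[0.0015,0.0015,0],[0.0015,0.0015,0.05],[0.0015,0.0015,0.1],[0.0015,0.0015,0.14],[0.0015,0.0015,0.16],[0.0015,0.0015,0.1665],[0.0015,0.0015,0.1665],[0.0015,0.0015,0.1665],[0.0015,0.0015,0.1665],[0.0015,0.0015,0.1665],[0.0015,0.0015,0.1665],[0.0015,0.0015,0.1665],[0.0015,0.0015,0.1665],[0.0015,0.0015,0.1665],[0.0015,0.0015,0.14],[0.0015,0.0015,0.09],[0.0015,0.0015,0.04]], grip=[0,0,0,0,0,0,0,0,1,1,1,1,1,1,1,1,1,1], force=25)

```text
clock: 18.18
tool_pos: [0.4294, 0.2016, 0.1836]
eef_rot: [0.975, -0.223, -0.0, 0.0]
contact_force: [1.2, 0.6, -1.9]
opening: 0.542
finger_force: 24.4
```

```bash
python3 - <<'E'
from h import *
s=r.get_state();print(s['tool_pos'],s['q'][6],R.from_quat(s['eef_rot']).as_matrix().round(3),s['opening'])
for c in ('wrist','side','top'):
  im,p=snap(c,'k_'+c+'.png')
  for n in('jar_mid','tin_mid','level'):
    for d in models.place_of(c,n)[:2]:
      print(c,n,round(d['p'],2),np.round(d['position'],4),np.round(proj(p,d['position'])),np.round(to_tool(d['position']),4))
E
```

```text
[0.42942816 0.20159556 0.18356125] -2.419524578603428 [[ 0.901 -0.435 -0.001]
 [-0.435 -0.901 -0.   ]
 [-0.001  0.001 -1.   ]] 0.5420023211011291
wrist jar_mid 0.88 [0.4419 0.3111 0.0371] [142. 225.] [-0.0391 -0.1008  0.1499]
wrist tin_mid 0.62 [0.5541 0.191  0.0141] [202.  49.] [ 0.1153 -0.0426  0.1709]
side jar_mid 0.95 [0.4421 0.3072 0.0375] [176. 270.] [-0.034  -0.1014  0.1439]
side jar_mid 0.62 [0.4309 0.2015 0.1575] [213. 207.] [ 0.0017 -0.0011  0.0241]
side tin_mid 0.64 [0.5537 0.1902 0.0139] [183. 230.] [ 0.1175 -0.0448  0.1671]
side level 0.63 [0.6422 0.1732 0.0016] [166. 216.] [ 0.2046 -0.0681  0.1792]
side level 0.49 [ 0.6156 -0.1674  0.0133] [254. 166.] [0.3287 0.2502 0.168 ]
top jar_mid 0.48 [0.4308 0.1992 0.161 ] [169. 226.] [0.0024 0.001  0.0206]
top tin_mid 0.64 [0.5546 0.1887 0.0159] [186. 185.] [ 0.1184 -0.0436  0.1656]
top level 0.75 [ 0.6433  0.1761 -0.0011] [192. 157.] [ 0.2036 -0.0706  0.1828]
top level 0.69 [ 0.6429 -0.0436 -0.0012] [263. 159.] [0.2989 0.1274 0.1831]
```

Request:
jog_arm(turn=[[0,0,0],[0,0,0],[0,0,0],[0,0,0],[0,0,0],[0,0,0],[0,0,0],[0,0,0],[0,0,0],[0,0,0],[0,0,0],[0,0,0],[0,0,0],[0,0,0],[0,0,0],[0,0,0]], translation=[[0.02,0.0205,0],[0.05,0.0515,0],[0.085,0.0875,0],[0.12,0.1235,0],[0.155,0.1595,0],[0.19,0.1955,0],[0.225,0.2315,0],[0.26,0.268,0],[0.295,0.304,0],[0.325,0.335,0],[0.345,0.3555,0],[0.358,0.369,0],[0.358,0.369,0],[0.358,0.369,0],[0.358,0.369,0],[0.358,0.369,0]], grip=[1,1,1,1,1,1,1,1,1,1,1,1,1,1,1,1])

```text
clock: 20.78
tool_pos: [0.5915, -0.2856, 0.1828]
eef_rot: [0.975, -0.223, -0.0, -0.0]
contact_force: [-1.3, 1.1, -1.3]
opening: 0.545
finger_force: 24.4
```

```bash
python3 - <<'E'
from h import *
s=r.get_state();print(s['tool_pos'],s['q'][6],s['opening'])
for c in ('wrist','side','top'):
  im,p=snap(c,'m_'+c+'.png')
  for n in('jar_mid','block_top','socket_mid','clamp_mid'):
    for d in models.place_of(c,n)[:2]:
      print(c,n,round(d['p'],2),np.round(d['position'],4),np.round(proj(p,d['position'])),np.round(to_tool(d['position']),4))
E
```

```text
[ 0.59154668 -0.28559722  0.18281113] -1.6677595932884401 0.5450683487644274
wrist jar_mid 0.63 [ 0.616  -0.165   0.0122] [135. 211.] [-0.0306 -0.1196  0.1707]
wrist block_top 0.8 [ 0.5926 -0.284   0.0452] [252. 190.] [-1.000e-04 -2.500e-03  1.377e-01]
wrist block_top 0.47 [0.5336 0.0481 0.01  ] [ 16. 346.] [-0.1976 -0.2759  0.1728]
wrist clamp_mid 0.83 [ 0.4464 -0.3719  0.0099] [387. 266.] [-0.0936  0.1401  0.1729]
wrist clamp_mid 0.62 [ 0.6164 -0.1637  0.0129] [133. 211.] [-0.0311 -0.1214  0.1699]
side jar_mid 0.86 [ 0.5938 -0.2825  0.1626] [285. 114.] [ 0.0003 -0.0047  0.0202]
side jar_mid 0.84 [0.4431 0.3074 0.0385] [176. 270.] [-0.3921 -0.4702  0.1442]
side block_top 0.85 [ 0.5894 -0.2841  0.0432] [284. 148.] [-0.003  -0.0013  0.1395]
side socket_mid 0.48 [0.4255 0.0527 0.0189] [256. 224.] [-0.2971 -0.2332  0.1638]
side clamp_mid 0.64 [ 0.4462 -0.373   0.0141] [334. 160.] [-0.0932  0.141   0.1686]
side clamp_mid 0.63 [ 0.6159 -0.1658  0.0106] [254. 167.] [-0.0306 -0.1194  0.1721]
top jar_mid 0.73 [0.4452 0.3064 0.0323] [143. 221.] [-0.3898 -0.4703  0.1504]
top jar_mid 0.47 [ 0.5925 -0.2887  0.1645] [358. 167.] [0.0018 0.0015 0.0182]
top block_top 0.69 [ 0.5952 -0.2883  0.0452] [346. 173.] [ 4.000e-03 -1.000e-04  1.375e-01]
top socket_mid 0.53 [0.4248 0.052  0.0147] [230. 229.] [-0.2975 -0.2323  0.168 ]
top clamp_mid 0.58 [ 0.6147 -0.1675  0.0102] [304. 168.] [-0.0309 -0.1173  0.1725]
```

View pics/m_wrist.png

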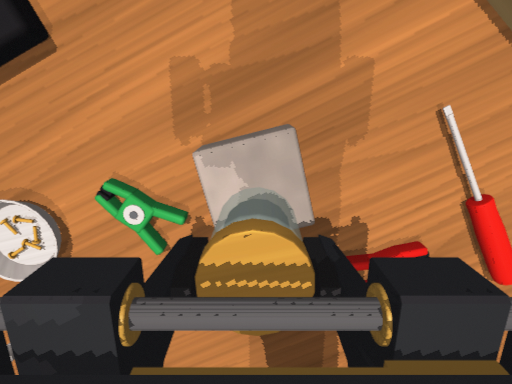

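The jar is in line with the block (centre about (252,190)), and the clamp lies well at (134,214). I'll lower it, release, and go above the big socket.

Request:
jog_arm(turn=[[0,0,0],[0,0,0],[0,0,0],[0,0,0],[0,0,0],[0,0,0],[0,0,0],[0,0,0],[0,0,0],[0,0,0],[0,0,0],[0,0,0],[0,0,0]], translation=[[0,0,0.03],[0,0,0.055],[0,0,0.07],[0,0,0.078],[0,0,0.0815],[0,0,0.0815],[0,0,0.0815],[0,0,0.0815],[0,0,0.0815],[0,0,0.0815],[0,0,0.05],[0,0,0],[0,0,-0.05]], grip=[1,1,1,1,1,1,0,0,0,0,0,0,0])

```text
clock: 23.15
tool_pos: [0.5913, -0.2864, 0.2339]
eef_rot: [0.975, -0.223, -0.0, -0.0]
contact_force: [0.5, -0.2, -0.4]
opening: 0.994
finger_force: 0.0
```

Request:
jog_arm(turn=[[0,0,0],[0,0,0],[0,0,0],[0,0,0],[0,0,0],[0,0,0],[0,0,0],[0,0,0],[0,0,0],[0,0,0]], translation=[[-0.03,-0.0235,0],[-0.07,-0.0545,0],[-0.115,-0.0895,0],[-0.16,-0.1245,0],[-0.205,-0.16,0.01],[-0.25,-0.195,0.03],[-0.297,-0.2315,0.05],[-0.297,-0.2315,0.05],[-0.297,-0.2315,0.05],[-0.297,-0.2315,0.05]], grip=[0,0,0,0,0,0,0,0,0,0])

```text
clock: 24.4
tool_pos: [0.426, 0.0496, 0.1831]
eef_rot: [0.974, -0.225, 0.001, 0.0]
contact_force: [-0.1, 0.2, 0.6]
opening: 0.994
finger_force: 0.0
```

```bash
python3 - <<'E'
from h import *
s=r.get_state();print(s['tool_pos'],s['q'][6],s['opening'])
for c in ('wrist','side','top'):
  im,p=snap(c,'s_'+c+'.png')
  for n in('jar_mid','socket_mid'):
    for d in models.place_of(c,n)[:2]:
      print(c,n,round(d['p'],2),np.round(d['position'],4),np.round(proj(p,d['position'])),np.round(to_tool(d['position']),4))
E
```

```text
[0.425997   0.04961635 0.18313544] -2.218408596528172 0.9942069789874707
wrist socket_mid 0.88 [0.4215 0.0503 0.0186] [256. 187.] [-0.004   0.0015  0.1644]
side jar_mid 0.75 [0.4435 0.3061 0.0377] [176. 270.] [-0.0954 -0.238   0.1452]
side jar_mid 0.46 [ 0.591  -0.2861  0.0757] [284. 138.] [0.296  0.2303 0.1073]
side socket_mid 0.63 [0.4266 0.052  0.0199] [256. 224.] [ 0.0006 -0.0019  0.1629]
top jar_mid 0.79 [ 0.595  -0.2858  0.0788] [348. 171.] [0.2997 0.2289 0.104 ]
top socket_mid 0.3 [ 0.5905 -0.2878  0.0489] [346. 175.] [0.2966 0.2328 0.1339]
```

View pics/s_wrist.png

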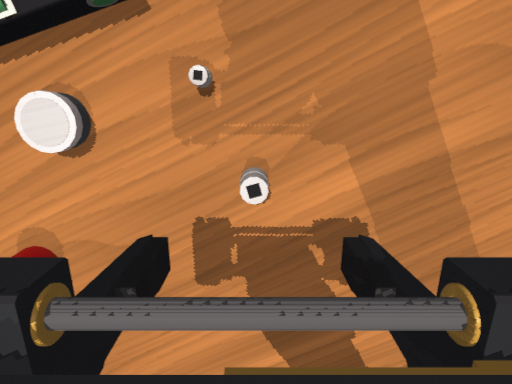

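The big socket's top is at (254,190), and the smaller one is at (199,76). Grasping now.

Request:
jog_arm(turn=[[0,0,0],[0,0,0],[0,0,0],[0,0,0],[0,0,0],[0,0,0],[0,0,0],[0,0,0],[0,0,0],[0,0,0],[0,0,0],[0,0,0],[0,0,0],[0,0,0],[0,0,0],[0,0,0],[0,0,0],[0,0,0],[0,0,0]], translation=[[-0.0025,-0.0005,0.05],[-0.0025,-0.0005,0.1],[-0.0025,-0.0005,0.135],[-0.0025,-0.0005,0.155],[-0.0025,-0.0005,0.155],[-0.0025,-0.0005,0.155],[-0.0025,-0.0005,0.155],[-0.0025,-0.0005,0.155],[-0.0025,-0.0005,0.155],[-0.0025,-0.0005,0.155],[-0.0025,-0.0005,0.155],[-0.0025,-0.0005,0.155],[-0.0025,-0.0005,0.155],[-0.0025,-0.0005,0.155],[-0.0025,-0.0005,0.155],[-0.0025,-0.0005,0.12],[-0.0025,-0.0005,0.07],[-0.0025,-0.0005,0.01],[-0.0025,-0.0005,-0.05]], grip=[0,0,0,0,0,1,1,1,1,1,1,1,1,1,1,1,1,1,1], force=20)

```text
clock: 27.22
tool_pos: [0.4227, 0.0532, 0.2345]
eef_rot: [0.975, -0.223, 0.0, -0.0]
contact_force: [1.5, -1.4, -1.5]
opening: 0.271
finger_force: 22.4
```

Request:
jog_arm(turn=[[0,0,0],[0,0,0],[0,0,0],[0,0,0],[0,0,0],[0,0,0],[0,0,0],[0,0,0],[0,0,0],[0,0,0],[0,0,0],[0,0,0]], translation=[[0.03,0.0235,0],[0.07,0.0545,0],[0.115,0.0895,0],[0.16,0.1245,0],[0.205,0.16,0],[0.25,0.195,0],[0.285,0.222,0],[0.3,0.232,0],[0.3,0.232,0],[0.3,0.232,0],[0.3,0.232,0],[0.3,0.232,0]], grip=[1,1,1,1,1,1,1,1,1,1,1,1])

```text
clock: 28.72
tool_pos: [0.5919, -0.2859, 0.233]
eef_rot: [0.975, -0.223, 0.0, -0.0]
contact_force: [-0.4, -0.0, -1.1]
opening: 0.269
finger_force: 22.4
```

```bash
python3 - <<'E'
from h import *
s=r.get_state();print(s['tool_pos'],s['q'][6],s['opening'])
for c in ('wrist','side','top'):
  im,p=snap(c,'v_'+c+'.png')
  for n in('jar_mid','socket_mid'):
    for d in models.place_of(c,n)[:2]:
      print(c,n,round(d['p'],2),np.round(d['position'],4),np.round(proj(p,d['position'])),np.round(to_tool(d['position']),4))
E
```

```text
[ 0.59191918 -0.28589815  0.23297922] -1.900503813187828 0.2689373608101184
wrist jar_mid 0.17 [ 0.6179 -0.1661  0.0092] [152. 194.] [-0.0289 -0.1196  0.2237]
wrist socket_mid 0.56 [ 0.576  -0.279   0.2114] [255. 280.] [-0.0176  0.0002  0.0215]
side jar_mid 0.69 [0.4425 0.3064 0.0392] [176. 269.] [-0.3926 -0.469   0.1935]
side jar_mid 0.62 [ 0.5926 -0.2863  0.0773] [284. 138.] [ 0.0004 -0.0006  0.1555]
side socket_mid 0.47 [ 0.5831 -0.2818  0.2087] [289. 101.] [-0.0101 -0.0006  0.0241]
top jar_mid 0.84 [0.442  0.3044 0.0298] [144. 222.] [-0.3923 -0.467   0.2029]
top jar_mid 0.6 [ 0.5899 -0.2845  0.0805] [348. 173.] [-0.0028 -0.0012  0.1522]
top socket_mid 0.52 [ 0.581  -0.2844  0.2111] [362. 168.] [-0.0109  0.0026  0.0216]
```

View pics/v_wrist.png

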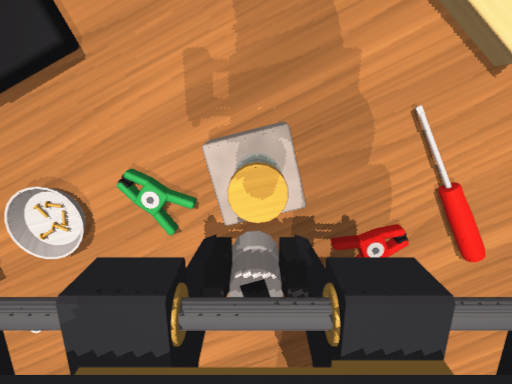

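Socket opening is about 24 mm, less than its diameter, so it is held off-centre. I'll measure its offset in the hand.

```bash
python3 - <<'E'
from h import *
p=cams.camera_params('wrist'); s=r.get_state(); Rt=R.from_quat(s['eef_rot'])
for off in (0,-.005,-.010,-.015):
    print(off,[np.round(proj(p,s['tool_pos']+Rt.apply([off,0,dz]))) .tolist() for dz in (-.012,.028)])
a=cv2.imread('pics/v_wrist.png')[210:320,190:330]; 
b=cv2.imread('pics/v_side.png')[70:180,220:350]
cv2.imwrite('pics/vc.png',np.hstack([cv2.resize(a,(400,314),interpolation=2),cv2.resize(b,(371,314),interpolation=2)]))
E
```

```text
0 [[254.0, 286.0], [254.0, 245.0]]
-0.005 [[254.0, 297.0], [254.0, 253.0]]
-0.01 [[254.0, 307.0], [254.0, 261.0]]
-0.015 [[254.0, 317.0], [254.0, 270.0]]
```

View pics/vc.png

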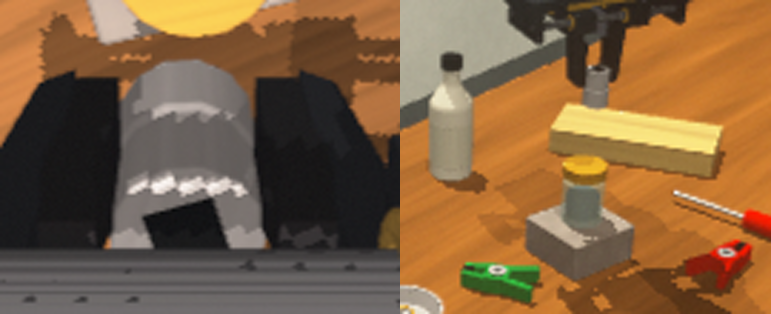

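```bash
python3 - <<'E'
from h import *
p=cams.camera_params('side'); s=r.get_state(); Rt=R.from_quat(s['eef_rot'])
for off in (0,-.005,-.010,-.015):
    print(off,[np.round(proj(p,s['tool_pos']+Rt.apply([off,0,dz])),1) .tolist() for dz in (-.012,.028)])
p=cams.camera_params('top')
for off in (0,-.005,-.010,-.015):
    print(off,[np.round(proj(p,s['tool_pos']+Rt.apply([off,0,dz])),1) .tolist() for dz in (-.012,.028)])
p=cams.camera_params('wrist')
# base-front-edge row for radius 14mm
for off in (0,-.005,-.010,-.015):
    P=[proj(p,s['tool_pos']+Rt.apply([off+.014*np.cos(t),.014*np.sin(t),.028]))for t in np.linspace(0,6.28,60)]
    P=np.array(P);print('base front row',P[:,1].min(),'cols',P[:,0].min(),P[:,0].max())
    P=np.array([proj(p,s['tool_pos']+Rt.apply([off+.013*np.cos(t),.013*np.sin(t),-.012]))for t in np.linspace(0,6.28,60)])
    print('  top front row',P[:,1].min(),'cols',P[:,0].min(),P[:,0].max())
m=models.masks_of('wrist','socket_mid')
im,p2=snap('wrist')
m=models.masks_of('wrist','socket_mid')
for d in m[:1]:
    v,u=np.nonzero(d['pixels']);print(d['p'],v.min(),v.max(),u.min(),u.max())
E
```

```text
0 [[288.2, 88.4], [287.2, 100.9]]
-0.005 [[289.0, 89.0], [288.0, 101.5]]
-0.01 [[289.8, 89.6], [288.7, 102.1]]
-0.015 [[290.6, 90.1], [289.5, 102.7]]
0 [[367.8, 161.6], [362.5, 164.6]]
-0.005 [[366.9, 163.5], [361.7, 166.4]]
-0.01 [[366.1, 165.3], [360.8, 168.1]]
-0.015 [[365.2, 167.1], [360.0, 169.9]]
base front row 220.3258519191343 cols 227.93855279032385 279.96415874247515
  top front row 258.0494846016803 cols 222.40015769724155 284.8201959683758
base front row 229.17183162823937 cols 228.15537050005204 279.7477326059356
  top front row 269.0871732228391 cols 222.73999442071585 284.4882054386927
base front row 237.8681422341432 cols 228.3686069888216 279.53488134244634
  top front row 279.8836433313308 cols 223.072593854344 284.16372804406393
base front row 246.41855035048636 cols 228.57835025747028 279.32551710423655
  top front row 290.4467168689281 cols 223.39818475433066 283.8465743417876
0.63 231 296 229 281
```

The socket sits about 12 mm back in the hand and hangs about 22 mm below the TCP, and it isn't tilted. I'll compensate by 12 mm in x and come down to just over the lid.

Request:
jog_arm(turn=[[0,0,0],[0,0,0],[0,0,0],[0,0,0],[0,0,0],[0,0,0],[0,0,0]], translation=[[0.008,0,0],[0.012,0,0.025],[0.012,0,0.045],[0.012,0,0.058],[0.012,0,0.065],[0.012,0,0.065],[0.012,0,0.065]], grip=[1,1,1,1,1,1,1])

```text
clock: 30.2
tool_pos: [0.6033, -0.2922, 0.1685]
eef_rot: [0.975, -0.223, 0.001, 0.0]
contact_force: [1.0, -0.3, -0.9]
opening: 0.271
finger_force: 22.4
```

```bash
python3 - <<'E'
from h import *
s=r.get_state();print(s['tool_pos'],s['contact_force'],s['opening'])
ims={}
for c in ('wrist','side','top'):
  ims[c],p=snap(c,'x_'+c+'.png')
  for n in('jar_mid','socket_mid'):
    for d in models.place_of(c,n)[:2]:
      print(c,n,round(d['p'],2),np.round(d['position'],4),np.round(proj(p,d['position'])),np.round(to_tool(d['position']),4))
a=ims['wrist'][120:320,150:370]; b=ims['side'][90:190,235:345]
cv2.imwrite('pics/xc.png',np.hstack([cv2.resize(a,(400,364),interpolation=2),cv2.resize(b,(400,364),interpolation=2)])[:,:,::-1])
E
```

```text
[ 0.60331711 -0.29216836  0.16852659] [ 1.02625237 -0.31313359 -0.92092509] 0.2708357462283847
wrist socket_mid 0.61 [ 0.5871 -0.2877  0.145 ] [260. 276.] [-0.0164  0.003   0.0234]
wrist socket_mid 0.29 [ 0.6465 -0.0399 -0.0015] [ 16. 248.] [-0.0709 -0.2459  0.1698]
side jar_mid 0.74 [0.4438 0.3056 0.038 ] [176. 269.] [-0.4035 -0.4689  0.1298]
side jar_mid 0.54 [ 0.5911 -0.2867  0.0746] [284. 139.] [-0.0131  0.0003  0.0936]
side socket_mid 0.41 [ 0.5935 -0.2869  0.148 ] [285. 118.] [-0.0107 -0.0006  0.0201]
top jar_mid 0.76 [ 0.5935 -0.2912  0.084 ] [351. 172.] [-0.0088  0.0033  0.0839]
top jar_mid 0.57 [0.4456 0.3059 0.029 ] [143. 221.] [-0.4018 -0.47    0.1388]
top socket_mid 0.54 [ 0.5899 -0.2887  0.1438] [356. 169.] [-0.0131  0.0026  0.0241]
```

View pics/xc.png

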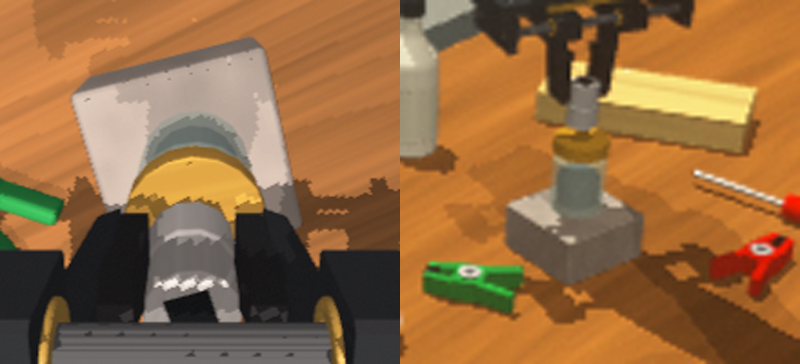

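Request:
jog_arm(turn=[[0,0,0],[0,0,0],[0,0,0],[0,0,0],[0,0,0]], translation=[[0.001,0,0.004],[0.001,0,0.007],[0.001,0,0.009],[0.001,0,0.009],[0.001,0,0.009]], grip=[1,1,1,1,1])

```text
clock: 31.28
tool_pos: [0.6037, -0.2924, 0.1588]
eef_rot: [0.975, -0.223, 0.0, 0.0]
contact_force: [0.6, -0.1, -1.6]
opening: 0.27
finger_force: 22.4
```

Request:
jog_arm(turn=[[0,0,0],[0,0,0]], translation=[[0,0,0.002],[0,0,0.002]], grip=[1,1])

```text
clock: 31.52
tool_pos: [0.6035, -0.2924, 0.1566]
eef_rot: [0.975, -0.223, -0.0, 0.0]
contact_force: [0.1, 0.3, -2.1]
opening: 0.27
finger_force: 22.4
```

Request:
jog_arm(turn=[[0,0,0],[0,0,0]], translation=[[0,0,0.002],[0,0,0.002]], grip=[1,1])

```text
clock: 31.78
tool_pos: [0.6043, -0.2926, 0.1557]
eef_rot: [0.975, -0.223, 0.001, 0.0]
contact_force: [-0.1, -0.0, 3.0]
opening: 0.274
finger_force: 22.7
```

Request:
jog_arm(turn=[[0,0,0],[0,0,0]], translation=[[0,0,0.0015],[0,0,0.0015]], grip=[1,1])

```text
clock: 32.02
tool_pos: [0.6047, -0.2927, 0.1555]
eef_rot: [0.975, -0.223, 0.001, 0.0]
contact_force: [-2.3, 0.8, 11.6]
opening: 0.269
finger_force: 22.8
```

Contact is made. I'll unload, open and rise.

Request:
jog_arm(turn=[[0,0,0],[0,0,0],[0,0,0],[0,0,0],[0,0,0],[0,0,0],[0,0,0],[0,0,0],[0,0,0],[0,0,0],[0,0,0],[0,0,0]], translation=[[0,0,-0.002],[0,0,-0.002],[0,0,-0.002],[0,0,-0.002],[0,0,-0.002],[0,0,-0.002],[0,0,-0.002],[0,0,-0.002],[0,0,-0.03],[0,0,-0.08],[0,0,-0.12],[0,0,-0.12]], grip=[1,0.7,0.65,0.6,0.5,0.4,0.2,0,0,0,0,0])

```text
clock: 33.52
tool_pos: [0.6057, -0.2929, 0.2772]
eef_rot: [0.975, -0.223, 0.004, 0.0]
contact_force: [0.2, 0.1, -0.0]
opening: 1.003
finger_force: 0.0
```

```bash
python3 - <<'E'
from h import *
s=r.get_state();print(s['tool_pos'],s['contact_force'],s['opening'])
ims={}
for c in ('wrist','side','top'):
  ims[c],p=snap(c,'y_'+c+'.png')
  for n in('jar_mid','socket_mid','block_top','tin_mid','level','clamp_mid'):
    for d in models.place_of(c,n)[:2]:
      print(c,n,round(d['p'],2),np.round(d['position'],4),np.round(proj(p,d['position'])))
a=ims['wrist'][80:320,120:390]; b=ims['side'][90:190,235:345]
cv2.imwrite('pics/yc.png',np.hstack([cv2.resize(a,(400,356),interpolation=2),cv2.resize(b,(392,356),interpolation=2)])[:,:,::-1])
E
```

```text
[ 0.60574579 -0.29291337  0.27719569] [ 0.20914502  0.06249975 -0.03504005] 1.0034476571797764
wrist jar_mid 0.91 [ 0.5902 -0.2902  0.0795] [259. 190.]
wrist socket_mid 0.94 [ 0.5897 -0.2898  0.1311] [259. 206.]
wrist clamp_mid 0.63 [ 0.6206 -0.1679  0.0133] [163. 196.]
wrist clamp_mid 0.56 [ 0.4467 -0.3721  0.009 ] [358. 243.]
side jar_mid 0.88 [0.4428 0.3081 0.038 ] [176. 270.]
side jar_mid 0.87 [ 0.593  -0.285   0.0766] [284. 138.]
side socket_mid 0.7 [ 0.5977 -0.2874  0.1342] [284. 121.]
side socket_mid 0.55 [ 6.389e-01 -3.690e-02 -5.000e-04] [221. 184.]
side block_top 0.64 [ 0.5927 -0.2882  0.0463] [284. 146.]
side tin_mid 0.69 [0.5594 0.1876 0.0113] [182. 229.]
side level 0.95 [0.6407 0.1765 0.0036] [165. 216.]
side clamp_mid 0.66 [ 0.6128 -0.1655  0.014 ] [255. 167.]
side clamp_mid 0.63 [ 0.446  -0.3745  0.0125] [335. 161.]
top jar_mid 0.77 [ 0.5928 -0.2874  0.0792] [349. 172.]
top jar_mid 0.59 [0.444  0.3046 0.033 ] [143. 221.]
top socket_mid 0.65 [ 0.5931 -0.2903  0.1325] [355. 169.]
top block_top 0.74 [ 0.5947 -0.2901  0.0463] [347. 173.]
top tin_mid 0.76 [0.5555 0.1876 0.0163] [186. 185.]
top tin_mid 0.25 [ 0.5933 -0.2874  0.0812] [349. 172.]
top level 0.56 [ 0.6449  0.1761 -0.0059] [192. 157.]
top clamp_mid 0.76 [ 0.616  -0.1687  0.011 ] [304. 167.]
top clamp_mid 0.53 [ 0.4494 -0.3729  0.009 ] [371. 223.]
```

View pics/yc.png

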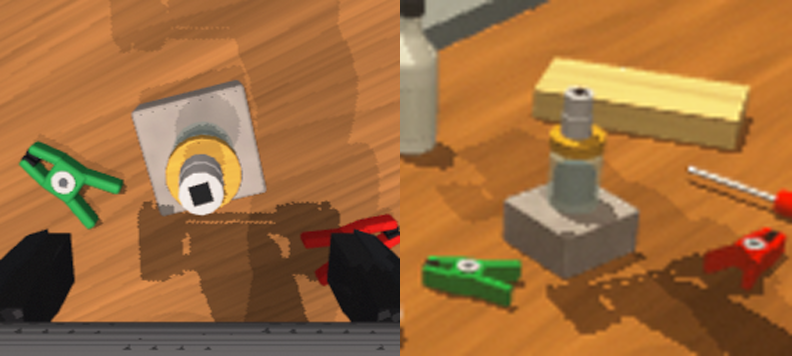

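The stack is upright and centred: in the wrist crop, the socket (201,192) is over the lid. The tin is about 9 mm too far from the level but still inside the band. I'll nudge it forward with closed fingers.

Request:
jog_arm(turn=[[0,0,0],[0,0,-0.05],[0,0,-0.1],[0,0,-0.15],[0,0,-0.2],[0,0,-0.25],[0,0,-0.3],[0,0,-0.3],[0,0,-0.3],[0,0,-0.3],[0,0,-0.3],[0,0,-0.3],[0,0,-0.3],[0,0,-0.3],[0,0,-0.3]], translation=[[-0.02,-0.026,0],[-0.05,-0.064,0],[-0.08,-0.103,0],[-0.11,-0.142,0],[-0.14,-0.18,0],[-0.17,-0.219,0],[-0.2,-0.258,0],[-0.23,-0.296,0],[-0.26,-0.335,0],[-0.29,-0.374,0],[-0.308,-0.397,0],[-0.308,-0.397,0.05],[-0.308,-0.397,0.1],[-0.308,-0.397,0.1],[-0.308,-0.397,0.1]], grip=[1,1,1,1,1,1,1,1,1,1,1,1,1,1,1])

```text
clock: 36.45
tool_pos: [0.5, 0.1996, 0.1746]
eef_rot: [0.997, -0.075, 0.001, -0.001]
contact_force: [-0.2, 0.1, 1.0]
opening: 0.004
finger_force: 0.0
```

```bash
python3 - <<'E'
from h import *
s=r.get_state();Rt=R.from_quat(s['eef_rot']);print(s['tool_pos'],s['opening'],Rt.as_matrix()[:,0])
im,p=snap('wrist','z.png')
for n in('tin_mid','level'):
    for d in models.place_of('wrist',n)[:1]:
      print(n,round(d['p'],2),np.round(d['position'],4),np.round(proj(p,d['position'])),np.round(to_tool(d['position']),4))
E
```

```text
[0.50000282 0.19963    0.17463319] 0.004179546585009206 [ 0.98872741 -0.14971612  0.00178537]
tin_mid 0.61 [0.5546 0.1906 0.0122] [256. 124.] [0.0544 0.0013 0.1632]
level 0.95 [ 6.450e-01  1.793e-01 -6.000e-04] [253.  13.] [ 0.1455 -0.0013  0.1763]
```

View pics/z.png

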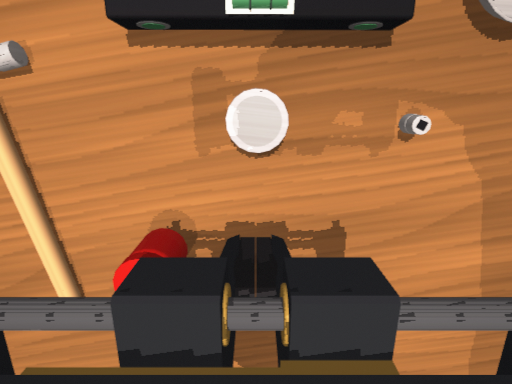

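Wrist picture: the tin is at (256,121), straight ahead of the closed fingers, and the level's vial is at (260,5). I'll descend, push 11 mm, back off and rise.

Request:
jog_arm(turn=[[0,0,0],[0,0,0],[0,0,0],[0,0,0],[0,0,0],[0,0,0],[0,0,0],[0,0,0],[0,0,0],[0,0,0],[0,0,0],[0,0,0],[0,0,0],[0,0,0],[0,0,0],[0,0,0],[0,0,0],[0,0,0]], translation=[[0,0,0.05],[0,0,0.1],[0,0,0.135],[0,0,0.1445],[0,0,0.1445],[0.006,0,0.1445],[0.012,0,0.1445],[0.016,0,0.1445],[0.02,0,0.1445],[0.024,0,0.1445],[0.027,0,0.1445],[0.029,0,0.1445],[0.029,0,0.1445],[0.015,0,0.1445],[0.005,0,0.1445],[0,0,0.1],[0,0,0.05],[0,0,0]], grip=[1,1,1,1,1,1,1,1,1,1,1,1,1,1,1,1,1,1])

```text
clock: 38.85
tool_pos: [0.4988, 0.1991, 0.1746]
eef_rot: [0.997, -0.075, -0.0, 0.0]
contact_force: [0.7, -0.1, -0.4]
opening: 0.007
finger_force: 0.0
```

```bash
python3 - <<'E'
from h import *
for c in('wrist','side','top'):
  im,p=snap(c,'q_'+c+'.png')
  for n in('tin_mid','level','hammer','screwdriver','small_socket_mid','socket_mid'):
    for d in models.place_of(c,n)[:2]:
      if d['p']>.4: print(c,n,round(d['p'],2),np.round(d['position'],4),np.round(to_tool(d['position']),4))
E
```

```text
wrist tin_mid 0.93 [0.5603 0.188  0.015 ] [0.0584 0.0046 0.1634]
wrist level 0.61 [ 0.6402  0.1795 -0.0029] [ 0.1402 -0.0003  0.1792]
wrist small_socket_mid 0.81 [0.5309 0.0491 0.0114] [0.0547 0.1427 0.161 ]
side tin_mid 0.93 [0.5605 0.1883 0.013 ] [0.0633 0.0008 0.1588]
side level 0.8 [0.6446 0.1762 0.002 ] [0.1482 0.0003 0.1697]
side hammer 0.9 [ 5.238e-01  4.251e-01 -3.000e-04] [-0.0086 -0.2276  0.1723]
side screwdriver 0.77 [ 0.4785 -0.481   0.0007] [0.0818 0.6752 0.1722]
side small_socket_mid 0.53 [0.5343 0.0476 0.0123] [0.0579 0.1443 0.1603]
side socket_mid 0.61 [ 0.5929 -0.2878  0.1351] [0.1657 0.4673 0.0378]
top tin_mid 0.8 [0.5625 0.188  0.0114] [0.0644 0.0014 0.1616]
top level 0.88 [ 0.6458  0.1744 -0.0031] [0.1487 0.0024 0.1762]
top screwdriver 0.7 [ 0.4808 -0.4769 -0.0032] [0.083  0.6711 0.1764]
top small_socket_mid 0.55 [0.5358 0.0496 0.0093] [0.0586 0.1422 0.1639]
top socket_mid 0.67 [ 0.5924 -0.2895  0.1321] [0.1653 0.4691 0.0412]
top socket_mid 0.54 [ 6.434e-01 -4.160e-02 -6.000e-04] [0.1787 0.2163 0.1738]
```

```bash
python3 -c "
from plant import r
print(r.finish_job())"
```

```text
the job is handed in; nothing more can be done
None
```

I handed the job in at about 39 s of the 99 s allowed, with all four pieces in place by my last camera readings: the jar on the block, the socket on its lid, the clamp midway between block and dish, and the tin in front of the level. `finish_job` gave no verdict; the tin's slip in the gripper was mended with a nudge, and the level, hammer, screwdriver and small socket read where they started.

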